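# Push the screw carton down its storage lane

### The arm

A 6-joint arm with a two-finger parallel gripper is mounted at the origin on the work surface; the furniture and walls round the work are solid. World frame = base frame: x ahead of the robot, y to its left, z up, the work surface at z = 0. Lengths are in m, angles in degrees, forces in N, time in s.
With the tool pointing down it reaches from about 0.35 to 0.875 m from the base axis. Payload 4.2 kg.
Tool frame: the origin (TCP) lies on the centre line of the jaws, within the pads' length; the fingertips stand 19 mm ahead of it and the grasp point (between the pads) is the TCP; z points along the fingers, y is the line along which they close (so a half turn about z gives the same grasp; the last joint's range is limited). The gripper opens to 87 mm and grips with 3 to 60 N. Pads are 19 mm wide; open, the fingers measure 117 mm over their backs; the gripper's body (75 mm by 190 mm) begins 51 mm behind the grasp point.
Start: joints at [-57.949, 22.042, 0.453, 0, -68.411, -14.817], TCP at [0.185, -0.597, 0.242] pointing down, gripper open.
Joint ranges: [-179.83, 179.83], [-69.29, 118.12], [-61.27, 80.66], [-181.25, 117.63], [-171.15, -9.14], [-177.46, 177.46]. Speed limits (degrees/s): [159.86, 159.86, 180, 180, 180, 180].

### API

Orientations are given as a 3x3 rotation matrix whose columns are the frame's x, y, z axes.
In Python, from station import sense, capture, finish_job, search_frame, masks_of gives the robot as it stands.
- The arm moves only by the tool drive_tool, never from a script. Its argument "rows" is a list of rows, each a list of 7 numbers: the opening in per cent of the stroke, from 0 (shut) to 100 (fully open), then the shift along the world's x, y, z in mm, then the turn, a rotation vector about the world's x, y, z in rad. In form: [[fingers, dx, dy, dz, wx, wy, wz], ...]. A call has 1 to 5 rows; each row shifts and turns the commanded pose from where the row before left it; what a row does not reach is not made up. A row lasts 1/12 s, in which the tool goes at most 41.7 mm and 7.16 degrees, less where a joint would pass 70% of its speed; a pose out of reach is approached as far as the arm can. A call is refused whole if a number of a shift passes 41.7 or a number of a turn 0.125, either way. A call with a gripper value outside its range is refused whole. The fingers move at their own pace and stop on an object; the grip force is fixed at half the most. Time passes only in rows, so rows that do not move let the fingers close. It gives the time, the measured TCP pose, the force, the opening and the grip force at its end, in the units of the state.
- sense(): the state, without advancing time (a new reading comes with each control period).
- capture(name): name is "scene" or "top" or "wrist"; returns a dict with "frame" (420x560x3 uint8, red, green, blue), "z_map" (420x560 float32, m along the optical axis (not along the pixel's ray), 0 where there is no reading), "fx", "fy", "cx", "cy" (pixels), "distortion" ([k1, k2, p1, p2, k3] as OpenCV has them; the pictures are not rectified), "R" (3x3) and "t" (3): a world point X has camera coordinates R X + t; the wrist camera has in their place "T_tool_cam" (4x4, takes a point from camera to tool coordinates, whose origin is the TCP and whose axes are the flange's). Camera axes: x right, y down, z forward; pixel columns grow to the right and rows downward; lengths in m; the calibration is good to about 2 mm. A picture is of the moment at which its call begins: read the wrist's pose just before it.
- finish_job(): hands the job in; it is judged then, once.
Trained networks look in a picture, given as the dict that the camera call returned (one of the last four; its "shot" number tells which), for a name from the list of things; names that differ only in an ending like _2 or _b are one class to them, and where a whole thing is asked for, a point or a joint stands for the part that bears it (a point fixed in the world has none). Each returns a list of dicts, best first, with "p" (0 to 1); they miss things now and then, are a little off and sometimes report something else, mostly with a low value. They report only what shows in the picture. A call takes as long as a camera call. They do not tell look-alikes from the thing itself.
- search_frame(label, picture): "xy" ([column, row] in pixels, amid what is visible of it).
- masks_of(label, picture): "region" (420x560 bool, what is visible of it) and "xy" ([column, row] in pixels, amid what is visible of it).
The state is a dict: "time_s": time; "joints": joint angles; "joint_velocities": joint speeds; "effort": joint torques, N m; "tcp_pos": TCP position; "ee_rot": TCP orientation; "wrist_force": force on the tool from outside, world axes, zero at the start; "moment": the same for the moment, N m; "gripper_width": opening from 0.0 (shut) to 1.0 (fully open); "gripper_force": force on a finger pad.
Only numpy, scipy, OpenCV 4.12 (cv2) and the standard library are available. Lean on these libraries where they do the work, as an engineer would, in place of code of your own. Each camera call takes 0.05 s, during which the arm holds its last target. There are 200 camera calls.

### The job

Gently push the cardboard screw carton from the open end of the plywood lane board down between the two aluminium guide rails until it sits squarely up against the wooden end stop. Only push it with the fingers: do not grip, lift or tip it, and let neither the carton nor the robot touch either rail. Leave the sanding block and the tape measure where they are.

Things in the scene. Friction and masses are not known exactly. Their poses are not given: they have to be found in the camera images.
- lane: Fixed plywood board on the bench, 360 mm (x) by 150 mm (y), 9 mm thick; origin at the centre of its underside, z up. Push along its +x, from the open end (x = -180 mm) to the end stop. x = -180 to -45 mm is a bare apron; from x = -45 to +165 mm two rails guide, inner faces at y = +54 and -54 mm.
- lane_mouth (a point): Point on the board's upper face, midway between the near ends of the two rails (lane x = -45 mm, y = 0, 9 mm above the bench); axes as the lane's.
- lane_stop (a point): Point on the board's upper face at the foot of the stop's near face, midway between the rails (lane x = +165 mm, y = 0, 9 mm above the bench); axes as the lane's. The stop is a fixed wooden block 24 mm high, 15 mm thick and 112 mm wide.
- rail_left: The aluminium angle rail on the lane's +y side, fixed to the board, 210 mm long; origin at the foot of its inner face, half-way along. Its upright leg is 4 mm thick and rises 16 mm above the board (25 mm above the bench); a 3 mm thick flange lies on the outer side.
- rail_right: The aluminium angle rail on the lane's -y side, fixed to the board, 210 mm long; origin at the foot of its inner face, half-way along. Its upright leg is 4 mm thick and rises 16 mm above the board (25 mm above the bench); a 3 mm thick flange lies on the outer side.
- carton_center (a point): Centre (half-way up) of the closed brown cardboard screw carton, loose, 0.3 to 0.6 kg: 60 mm along its own x (direction of travel), 90 mm along its y (across the lane), 55 mm high. It starts on the apron, up to 25 mm off the lane's centre line and up to 0.3 rad askew, its x roughly along the lane's x.
- sanding_block: Loose cork sanding block, 68 mm (x) by 110 mm (y) by 30 mm high, lying on the bench beyond the open end of the lane board; origin at the centre of its underside.
- tape_measure: Loose yellow and black tape measure, 38 mm (x) by 87 mm (y) by 73 mm high, standing on the bench past the stop end of the lane; origin at the centre of its underside.
Mind the look-alikes: they are no part of the job. What is shaped like the part that bears carton_center but purple is not meant.

How it is judged (in metres and radians):
On the way:
1. the carton stands wholly between the rails, on the board (x of carton_center in the frame of lane_mouth above 0.035 m and z of carton_center in the frame of lane_mouth below 0.034 m).
At the end, for the whole second after the job is handed in: The carton stands at rest and upright on the lane board between the rails, its leading face within 7 mm of the end stop and within 0.12 rad of square to it (x of carton_center in the frame of lane_stop between -0.037 and -0.026 m and y of carton_center in the frame of lane_stop between -0.01 and 0.01 m and z of carton_center in the frame of lane_stop between 0.022 and 0.032 m and angle between the x axis of carton_center and the x axis of lane, either way round below 0.12 rad and angle between carton_center's own z axis and vertical below 0.06 rad and linear speed of carton below 0.01 m/s); the robot touches nothing.
It fails at once if the carton, the robot or anything else touches a rail (more than 0.3 N) (contact force between any of rail_left, rail_right and anything else above 0.3 N).
It fails at once if the carton is lifted (more than 8 mm) or tipped (more than 0.25 rad) (z of carton_center in the frame of lane above 0.0445 m or angle between carton_center's own z axis and vertical above 0.25 rad).
It fails at once if the carton is gripped or rammed (more than 35 N from the fingers) (contact force between the fingers and carton above 35 N).
It fails at once if the sanding block or the tape measure is disturbed (moved more than 15 mm) (distance of any of sanding_block, tape_measure from where it was at the start of the episode above 0.015 m).
It also fails if it takes over 67 s, if anything falls off the work surface, if the arm or the gripper's body presses on something with over 40 N, if the wrist force passes 120 N, or if a joint passes its speed limit or range.

## Working session

There is one attempt and no reset: what is moved stays moved. The work goes in short steps, Python scripts to look and compute and a tool call to move; the robot and the scene stay as the last step left them, time stands still between calls to the robot, and variables do not carry over. Pictures are saved under pics/ and viewed, at most 10 in all, crops included, and the job is handed in when it is done.

Besides the shell and the picture viewer there is one more tool, called after "Emit:" by a JSON object that holds its "op" and its "data", one argument or row to a line. drive_tool: Moves the arm, as the interface text tells. Its arguments: {"type":"object","properties":{"rows":{"type":"array"}},"required":["rows"]}

```bash
mkdir -p pics; cat > h.py <<'E'
import numpy as np, cv2
from station import *
def pts(c,m):
    v,u=np.nonzero(m&(c['z_map']>0)); z=c['z_map'][v,u]
    K=np.array([[c['fx'],0,c['cx']],[0,c['fy'],c['cy']],[0,0,1]])
    n=cv2.undistortPoints(np.stack([u,v],1).astype(float).reshape(-1,1,2),K,np.array(c['distortion'],float)).reshape(-1,2)
    X=np.c_[n*z[:,None],z]
    return (X-np.array(c['t']))@np.array(c['R'])
def save(c,n): cv2.imwrite('pics/'+n,c['frame'][:,:,::-1])
E
python3 - <<'E'
from h import *
for n in('top','scene'):
    c=capture(n); save(c,n+'0.png'); np.savez(n+'0.npz',**c)
    for l in('lane','rail_left','rail_right','carton_center','sanding_block','tape_measure'):
        for d in masks_of(l,c):
            m=d['region'];P=pts(c,m)
            print(n,l,round(d['p'],2),np.round(d['xy']),m.sum(),np.round(np.median(P,0),3),c['frame'][m].mean(0).round())
E
cd pics; python3 -c "
import cv2,numpy as np
a=np.vstack([cv2.imread('top0.png'),cv2.imread('scene0.png')]);cv2.imwrite('both.png',cv2.resize(np.hstack([cv2.imread('top0.png'),cv2.imread('scene0.png')]),(800,300)))"
```

```text
top lane 0.82 [250. 216.] 7891 [0.431 0.028 0.009] [202. 170. 135.]
top rail_left 0.63 [237. 238.] 661 [0.37  0.066 0.013] [211. 203. 202.]
top rail_right 0.65 [239. 189.] 693 [0.495 0.062 0.013] [206. 196. 192.]
top carton_center 0.68 [314. 217.] 1128 [ 0.429 -0.122  0.063] [141. 105.  71.]
top carton_center 0.68 [382. 180.] 1054 [ 0.522 -0.292  0.054] [137.  77. 166.]
top carton_center 0.17 [156. 215.] 602 [0.423 0.25  0.066] [183. 144.  52.]
top sanding_block 0.55 [384. 242.] 1300 [ 0.364 -0.297  0.03 ] [136. 101.  69.]
top sanding_block 0.39 [250. 217.] 7708 [0.432 0.03  0.009] [203. 171. 135.]
top tape_measure 0.91 [158. 215.] 688 [0.425 0.25  0.064] [179. 142.  57.]
scene lane 0.67 [254. 226.] 3011 [0.428 0.075 0.008] [155. 138. 122.]
scene rail_left 0.87 [264. 234.] 758 [0.374 0.077 0.012] [159. 154. 157.]
scene rail_right 0.64 [246. 214.] 415 [0.489 0.065 0.015] [146. 141. 145.]
scene carton_center 0.77 [306. 196.] 297 [ 0.45  -0.094  0.059] [93. 69. 46.]
scene sanding_block 0.82 [374. 201.] 322 [ 0.381 -0.289  0.028] [106.  79.  54.]
scene tape_measure 0.64 [193. 235.] 517 [0.395 0.26  0.052] [151. 124.  40.]
scene tape_measure 0.39 [255. 226.] 2894 [0.43  0.075 0.008] [156. 139. 122.]
```

View pics/top0.png

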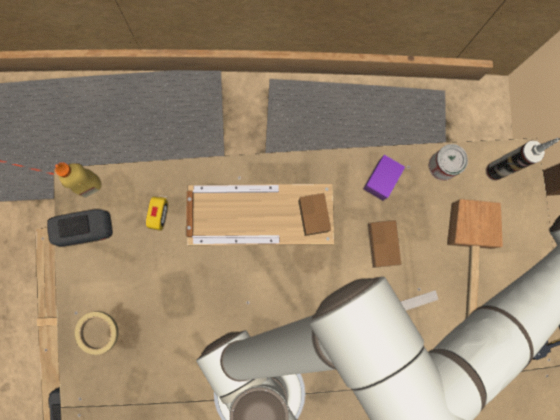

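View pics/scene0.png

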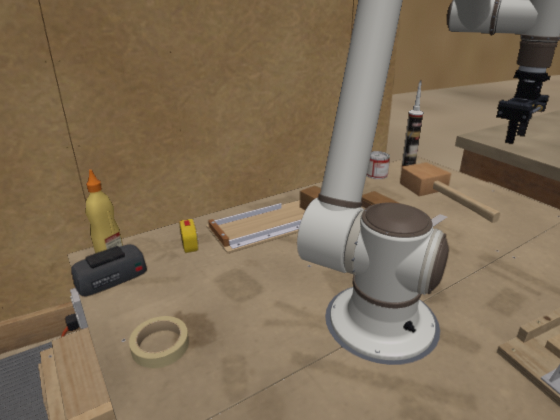

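The brown box on the apron at (314,217) in the top view is the carton. The purple box at (382,180) is the look-alike. The flat brown block on the bench at (384,242), 30 mm high, is the sanding block. Next I fit the poses and view a crop.

```bash
cat >> h.py <<'E'
def fit(P,z0,z1):
    Q=P[(P[:,2]>z0)&(P[:,2]<z1),:2]
    return cv2.minAreaRect((Q*1000).astype(np.float32)),len(Q)
def lanefit(c):
    P=pts(c,np.ones(c['z_map'].shape,bool))
    P=P[(abs(P[:,0]-.43)<.12)&(abs(P[:,1]-.02)<.23)]
    return P
E
python3 - <<'E'
from h import *
c=capture('top')
m={l:masks_of(l,c) for l in('lane','rail_left','rail_right','carton_center','sanding_block')}
for l in m:
    for d in m[l][:2]:
        P=pts(c,d['region']); print(l,np.round(d['xy']),fit(P,*{'lane':(.006,.012),'carton_center':(.055,.075),'sanding_block':(.024,.04)}.get(l,(.0,.03))),P[:,2].max())
P=lanefit(c)
print('z>.018 low', fit(P,.021,.028), fit(P,.029,.037))
s=sense();print(np.round(s['ee_rot'],3),s['tcp_pos'],s['time_s'],s['wrist_force'],s['gripper_width'])
save(c,'t1.png'); cv2.imwrite('pics/crop.png',cv2.resize(c['frame'][160:275,170:430,::-1],None,fx=3,fy=3,interpolation=cv2.INTER_CUBIC))
E
```

```text
lane [251. 216.] (((433.66180419921875, 5.4567413330078125), (149.70620727539062, 359.8653869628906), 1.2230556011199951), 5102) 0.06629099026985957
lane [317. 214.] (((388.40496826171875, -140.92138671875), (2.7952029705047607, 0.0), 96.6526107788086), 2) 0.07229858939805146
rail_left [234. 238.] (((369.7559814453125, 64.96852111816406), (24.05019760131836, 208.58395385742188), 2.4362423419952393), 764) 0.029812792426669312
rail_left [249. 216.] (((433.9504089355469, 7.1667633056640625), (152.1151885986328, 369.79315185546875), 1.5314834117889404), 7509) 0.06722401685936048
rail_right [239. 189.] (((494.922119140625, 66.73866271972656), (19.037580490112305, 208.14503479003906), 1.5938197374343872), 550) 0.029643071750748668
rail_right [251. 214.] (((434.44500732421875, 5.891265869140625), (155.4229736328125, 360.7022399902344), 1.2206323146820068), 7472) 0.06361496783814666
carton_center [313. 216.] (((431.11883544921875, -124.18365478515625), (90.47208404541016, 60.76325225830078), 10.565712928771973), 974) 0.07229858939805146
carton_center [384. 179.] (((526.3526611328125, -296.16552734375), (60.990936279296875, 90.41729736328125), 59.197757720947266), 393) 0.06217890305061047
sanding_block [383. 241.] (((364.7224426269531, -299.01312255859375), (110.42018127441406, 68.00348663330078), 6.133897304534912), 1172) 0.037229013072812185
z>.018 low (((431.8034973144531, 46.353302001953125), (116.10221099853516, 405.4001159667969), 1.1850037574768066), 325) (((432.0369873046875, 45.95018005371094), (112.79462432861328, 408.5513000488281), 1.1514742374420166), 294)
[[-0.955 -0.296  0.   ]
 [-0.296  0.955 -0.   ]
 [ 0.    -0.    -1.   ]] [ 0.18520116 -0.59690897  0.24155757] 1.0 [-0.79817996  0.56703777 -0.2133379 ] 0.9969320300269711
```

View pics/crop.png

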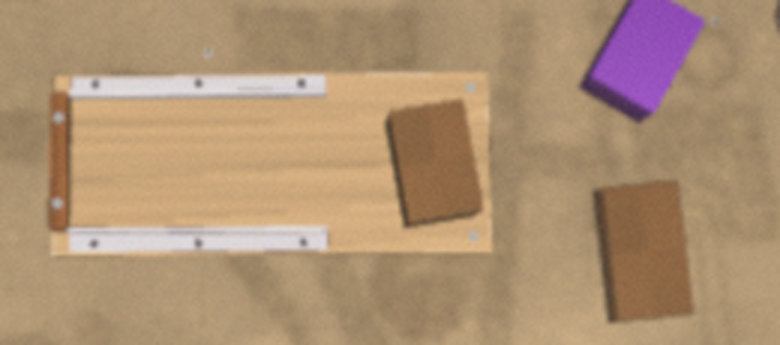

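Crop: the brown carton on the apron is at crop (435,163). The purple box is off the board, and the sanding block is flat on the bench at (645,250). Carton in the lane frame: x ≈ -130, y ≈ +5 mm, skew 9.4°. Lane yaw is 1.2°. I go behind the carton and straighten the gripper on the way.

Emit:
{"op": "drive_tool", "data": {
  "rows": [
    [50,21,33.5,0,0,0,0.108],
    [50,21,33.5,0,0,0,0.108],
    [50,21,33.5,0,0,0,0.108],
    [50,21,33.5,0,0,0,0.108],
    [50,21,33.5,0,0,0,0.108]
  ]
}}

```text
time_s: 1.42
tcp_pos: [0.2907, -0.4279, 0.2417]
ee_rot: [[-0.663, -0.748, 0.0], [-0.748, 0.663, -0.0], [0.0, -0.0, -1.0]]
wrist_force: [1.6, -0.3, 0.4]
gripper_width: 0.704
gripper_force: 0.0
```

Emit:
{"op": "drive_tool", "data": {
  "rows": [
    [50,21,33.5,0,0,0,0.108],
    [50,21,33.5,0,0,0,0.108],
    [50,21,33.5,0,0,0,0.108],
    [50,21,33.5,0,0,0,0.108],
    [50,21,33.5,0,0,0,0.108]
  ]
}}

```text
time_s: 1.83
tcp_pos: [0.3959, -0.2602, 0.242]
ee_rot: [[-0.184, -0.983, 0.001], [-0.983, 0.184, -0.0], [0.0, -0.001, -1.0]]
wrist_force: [1.1, -0.3, -0.5]
gripper_width: 0.505
gripper_force: 0.0
```

Emit:
{"op": "drive_tool", "data": {
  "rows": [
    [50,21,33.5,0,0,0,0.108],
    [50,21,33.5,0,0,0,0.108],
    [50,0,0,0,0,0,0],
    [50,0,0,0,0,0,0],
    [50,0,0,0,0,0,0]
  ]
}}

```text
time_s: 2.25
tcp_pos: [0.4371, -0.1948, 0.2415]
ee_rot: [[0.026, -1.0, -0.0], [-1.0, -0.026, -0.0], [0.0, 0.0, -1.0]]
wrist_force: [-0.5, -0.9, 0.4]
gripper_width: 0.502
gripper_force: 0.0
```

```bash
cat > look.py <<'E'
from h import *
import sys
s=sense();print(np.round(s['ee_rot'],3).tolist(),np.round(np.array(s['tcp_pos'])*1000,1),s['time_s'],np.round(s['wrist_force'],2),round(s['gripper_width'],3),np.round(s['joints'],1))
c=capture('top'); save(c,sys.argv[1]+'.png')
th=np.radians(1.22);o=np.array([433.66,5.46]);ax=np.array([-np.sin(th),np.cos(th)]);ay=-np.array([np.cos(th),np.sin(th)])
tp=np.array(s['tcp_pos'][:2])*1000-o;print('tcp lane',np.round([tp@ax,tp@ay],1))
for d in masks_of('carton_center',c)[:3]:
    m=d['region']; 
    if c['frame'][m].mean(0)[2]>110: continue
    P=pts(c,m);(r,n)=fit(P,.055,.075)
    q=np.array(r[0])-o; print(round(d['p'],2),np.round(d['xy']),n,'lane',np.round([q@ax,q@ay],1),np.round(r[1],1),round(r[2]-1.22,2),np.round(P[:,2].max(),3))
E
python3 look.py a
```

```text
[[0.026, -1.0, -0.0], [-1.0, -0.026, -0.0], [0.0, 0.0, -1.0]] [ 437.1 -194.8  241.5] 2.25 [-0.52 -0.89  0.43] 0.502 [ -4.5   7.7 -19.3   0.  -63.    6. ]
tcp lane [-200.2    0.9]
0.57 [321. 216.] 584 lane [-137.7    5.5] [87.4 44.3] 9.18 0.596
```

Emit:
{"op": "drive_tool", "data": {
  "rows": [
    [50,0,0,-40,0,0,0],
    [50,0,0,-40,0,0,0],
    [50,0,0,-40,0,0,0],
    [50,0,0,-40,0,0,0],
    [50,0,0,-20,0,0,0]
  ]
}}

```text
time_s: 2.77
tcp_pos: [0.4336, -0.1958, 0.0577]
ee_rot: [[0.022, -1.0, -0.007], [-1.0, -0.022, 0.001], [-0.001, 0.007, -1.0]]
wrist_force: [-1.1, 0.9, -0.5]
gripper_width: 0.504
gripper_force: 0.0
```

Emit:
{"op": "drive_tool", "data": {
  "rows": [
    [50,0,5,-10,0,0,0],
    [50,0,7,0,0,0,0],
    [50,0,4,0,0,0,0],
    [50,0,3,0,0,0,0],
    [50,0,3,0,0,0,0]
  ]
}}

```text
time_s: 3.18
tcp_pos: [0.4381, -0.1729, 0.0529]
ee_rot: [[0.026, -1.0, 0.003], [-1.0, -0.026, -0.0], [0.0, -0.003, -1.0]]
wrist_force: [-0.8, 0.2, -0.0]
gripper_width: 0.501
gripper_force: 0.0
```

Emit:
{"op": "drive_tool", "data": {
  "rows": [
    [50,0,3,0,0,0,0],
    [50,0,3,0,0,0,0],
    [50,0,3,0,0,0,0],
    [50,0,3,0,0,0,0],
    [50,0,3,0,0,0,0]
  ]
}}

```text
time_s: 3.6
tcp_pos: [0.4369, -0.1578, 0.0518]
ee_rot: [[0.026, -1.0, -0.0], [-1.0, -0.026, -0.0], [0.0, 0.0, -1.0]]
wrist_force: [-0.9, -3.6, 1.6]
gripper_width: 0.501
gripper_force: 1.6
```

```bash
python3 look.py b
```

```text
[[0.026, -1.0, -0.0], [-1.0, -0.026, -0.0], [0.0, 0.0, -1.0]] [ 436.9 -157.8   51.8] 3.6 [-0.9  -3.62  1.63] 0.501 [  0.3  20.8 -35.2   0.  -34.    1.2]
tcp lane [-163.3    0.3]
0.81 [306. 224.] 354 lane [-112.7   24.9] [48.3 43.1] 0.61 0.071
```

View pics/b.png

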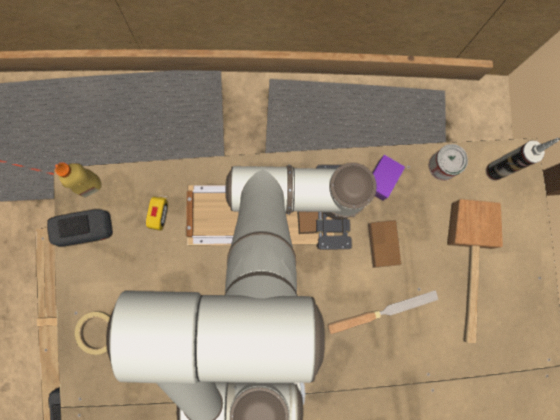

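The top view shows the carton mostly hidden by the wrist (visible part around (306,224)). It looks nearly squared. I check with the wrist camera.

```bash
cat > wr.py <<'E'
from h import *
import sys
s=sense();c=capture('wrist'); save(c,sys.argv[1]+'.png')
T=np.array(c['T_tool_cam']);R=np.array(s['ee_rot']);p=np.array(s['tcp_pos'])
# world->cam so that pts() works
A=np.eye(4);A[:3,:3]=R;A[:3,3]=p;W=np.linalg.inv(A@T);c['R']=W[:3,:3];c['t']=W[:3,3]
th=np.radians(1.22);o=np.array([433.66,5.46]);ax=np.array([-np.sin(th),np.cos(th)]);ay=-np.array([np.cos(th),np.sin(th)])
print('f',np.round(s['wrist_force'],1),'t',s['time_s'],'tcp',np.round(p*1000,1))
def lane(q): q=np.array(q)[...,:2]*1.-o; return np.stack([q@ax,q@ay],-1)
print('tcp',lane(p*1000).round(1))
P=pts(c,np.ones(c['z_map'].shape,bool)); L=np.c_[lane(P*1000),P[:,2]*1000]
t=lane(p*1000)
Q=L[(abs(L[:,2]-64)<5)&(L[:,0]>t[0]+9.5)&(abs(L[:,1])<75)]
if len(Q): print('carton top',len(Q),Q.min(0).round(1),Q.max(0).round(1),cv2.minAreaRect(Q[:,:2].astype(np.float32)))
Q=L[(L[:,2]>20)&(L[:,2]<28)&(L[:,0]>-30)&(L[:,0]<160)]
for sg in(1,-1):
    q=Q[(Q[:,1]*sg>45)&(Q[:,1]*sg<70)]
    if len(q)>10: print('rail',sg,len(q),np.percentile(q[:,1],[2,50,98]).round(1))
Q=L[(L[:,2]>29)&(L[:,2]<37)&(L[:,0]>140)]
if len(Q): print('stop',len(Q),np.percentile(Q[:,0],[2,50,98]).round(1))
for k in c: 
    if k in('fx','fy'): print(k,c[k])
E
python3 wr.py w0
```

```text
f [ 0.1 -0.7  0.7] t 3.7 tcp [ 437.2 -157.4   51.6]
tcp [-1.629e+02 -1.000e-01]
carton top 2875 [-152.8  -32.2   59. ] [-134.8   29.8   67.5] ((-143.8479766845703, -1.3191852569580078), (17.25716781616211, 62.0999870300293), 0.7731592059135437)
fx 315.36671002269105
fy 315.36671002269105
```

View pics/w0.png

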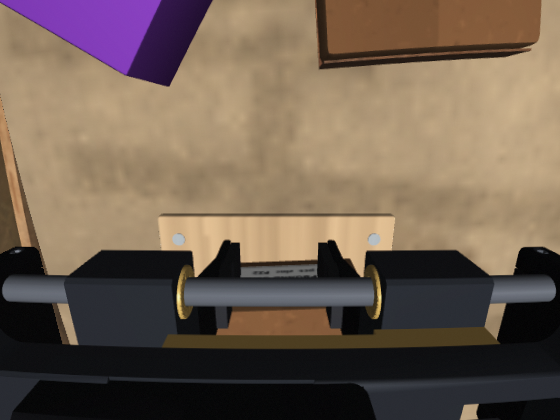

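The wrist camera looks backwards. It shows the carton's rear edge flush with both fingers at (240–318,265). I push on with a slight -y steer, then back off and check before the rails.

Emit:
{"op": "drive_tool", "data": {
  "rows": [
    [50,0.4,4,0,0,0,0],
    [50,0.4,4,0,0,0,0],
    [50,0.4,4,0,0,0,0],
    [50,0.4,4,0,0,0,0],
    [50,0.4,4,0,0,0,0]
  ]
}}

```text
time_s: 4.17
tcp_pos: [0.4394, -0.1375, 0.0515]
ee_rot: [[0.026, -1.0, 0.0], [-1.0, -0.026, 0.0], [-0.0, -0.0, -1.0]]
wrist_force: [-0.0, -2.6, 0.3]
gripper_width: 0.504
gripper_force: 1.3
```

Emit:
{"op": "drive_tool", "data": {
  "rows": [
    [50,0.4,4,0,0,0,0],
    [50,0.4,4,0,0,0,0],
    [50,0.4,4,0,0,0,0],
    [50,0.4,4,0,0,0,0],
    [50,0.4,4,0,0,0,0]
  ]
}}

```text
time_s: 4.58
tcp_pos: [0.4411, -0.1174, 0.0515]
ee_rot: [[0.026, -1.0, -0.0], [-1.0, -0.026, 0.0], [-0.0, 0.0, -1.0]]
wrist_force: [-0.5, -2.3, -0.4]
gripper_width: 0.494
gripper_force: 1.2
```

Emit:
{"op": "drive_tool", "data": {
  "rows": [
    [50,0,-20,0,0,0,0],
    [50,0,-40,40,0,0,0],
    [50,0,-41,40,0,0,0],
    [50,0,-41,40,0,0,0],
    [50,0,0,0,0,0,0]
  ]
}}

```text
time_s: 5.0
tcp_pos: [0.4456, -0.231, 0.1452]
ee_rot: [[0.024, -1.0, 0.013], [-1.0, -0.024, -0.004], [0.005, -0.013, -1.0]]
wrist_force: [0.9, 1.1, 0.9]
gripper_width: 0.502
gripper_force: 0.0
```

```bash
python3 look.py c
```

```text
[[0.024, -1.0, 0.013], [-1.0, -0.024, -0.004], [0.005, -0.013, -1.0]] [ 445.6 -231.   145.2] 5.0 [0.94 1.07 0.92] 0.502 [ -8.8  15.4 -24.9   0.2 -48.9  10. ]
tcp lane [-236.7   -6.9]
```

```bash
cat > dp.py <<'E'
from h import *
import sys
c=capture('top'); save(c,sys.argv[1]+'.png'); s=sense()
th=np.radians(1.22);o=np.array([433.66,5.46]);ax=np.array([-np.sin(th),np.cos(th)]);ay=-np.array([np.cos(th),np.sin(th)])
P=pts(c,c['z_map']>0);q=P[:,:2]*1000-o;L=np.c_[q@ax,q@ay,P[:,2]*1000]
tp=np.array(s['tcp_pos'][:2])*1000-o;print('tcp lane',np.round([tp@ax,tp@ay],1),np.round(s['tcp_pos'][2]*1000,1),'t',s['time_s'])
f=c['frame'].reshape(-1,3)[(c['z_map']>0).ravel()].astype(int)
k=(L[:,2]>56)&(L[:,2]<72)&(abs(L[:,1])<75)&(abs(L[:,0])<178)&(f[:,0]-f[:,2]>30)
Q=L[k,:2].astype(np.float32);r=cv2.minAreaRect(Q)
print(len(Q),Q.min(0),Q.max(0),r)
E
python3 dp.py d
```

```text
tcp lane [-232.3   -2.3] 139.1 t 5.15Traceback (most recent call last):
  File "dp.py", line 10, in <module>
    print(len(Q),Q.min(0),Q.max(0),r)
                 ~~~~~^^^
    return umr_minimum(a, axis, None, out, keepdims, initial, where)
ValueError: zero-size array to reduction operation minimum which has no identity
```

View pics/d.png

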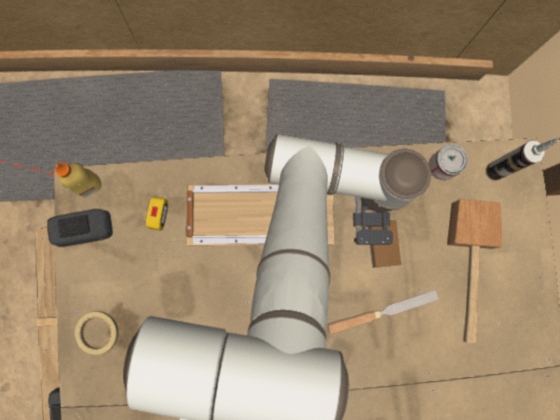

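The forearm hides the carton, so I back off further to see it.

Emit:
{"op": "drive_tool", "data": {
  "rows": [
    [50,-20,-35,20,0,0,0],
    [50,-20,-35,10,0,0,0],
    [50,-20,-35,10,0,0,0],
    [50,-20,-35,10,0,0,0],
    [50,-20,-35,0,0,0,0]
  ]
}}

```text
time_s: 5.57
tcp_pos: [0.3428, -0.4, 0.1885]
ee_rot: [[0.029, -1.0, 0.001], [-1.0, -0.029, -0.001], [0.001, -0.001, -1.0]]
wrist_force: [0.8, -0.1, 1.0]
gripper_width: 0.498
gripper_force: 0.0
```

```bash
python3 dp.py e; python3 look.py e2
```

```text
tcp lane [-407.6  102.9] 187.4 t 5.6167
973 [-111.073845  -47.575493] [-51.1245    41.988422] ((-81.10769653320312, -2.874591827392578), (89.67194366455078, 59.81731414794922), 89.69772338867188)
[[0.023, -1.0, -0.001], [-1.0, -0.023, -0.001], [0.001, 0.001, -1.0]] [ 339.5 -404.2  187.4] 5.6167 [ 0.81 -3.75  0.93] 0.502 [-32.3  15.4 -17.8   0.1 -56.9  33.5]
tcp lane [-407.6  102.9]
0.83 [293. 210.] 974 lane [-81.1  -2.9] [89.6 59.9] -0.47 0.072
```

Emit:
{"op": "drive_tool", "data": {
  "rows": [
    [50,20,36,-10,0,0,0],
    [50,20,36,-10,0,0,0],
    [50,20,36,-10,0,0,0],
    [50,20,36,-10,0,0,0],
    [50,19,36,-10,0,0,0]
  ]
}}

```text
time_s: 6.13
tcp_pos: [0.4405, -0.2183, 0.1371]
ee_rot: [[0.028, -1.0, -0.002], [-1.0, -0.028, 0.001], [-0.001, 0.002, -1.0]]
wrist_force: [0.6, -0.1, 0.5]
gripper_width: 0.498
gripper_force: 0.0
```

Emit:
{"op": "drive_tool", "data": {
  "rows": [
    [50,0,35,-15,0,0,0],
    [50,0,30,-25,0,0,0],
    [50,0,15,-30,0,0,0],
    [50,0,5,-16,0,0,0],
    [50,0,0,0,0,0,0]
  ]
}}

```text
time_s: 6.55
tcp_pos: [0.4368, -0.134, 0.0488]
ee_rot: [[0.031, -0.999, -0.01], [-1.0, -0.031, 0.0], [-0.001, 0.01, -1.0]]
wrist_force: [-0.4, -0.1, 0.0]
gripper_width: 0.496
gripper_force: 0.0
```

```bash
python3 wr.py w1
```

```text
f [-0.4 -0.1  0. ] t 6.55 tcp [ 436.8 -134.    48.8]
tcp [-139.5   -0.2]
carton top 19 [-129.9  -29.1   59. ] [-111.9   30.3   65.9] ((-120.92771911621094, 0.5898036956787109), (18.038192749023438, 59.37128829956055), 0.02263709530234337)
fx 315.36671002269105
fy 315.36671002269105
```

Emit:
{"op": "drive_tool", "data": {
  "rows": [
    [50,0,6,2,0,0,0],
    [50,0,5,0,0,0,0],
    [50,0,4,0,0,0,0],
    [50,0,5,0,0,0,0],
    [50,-0.3,6,0,0,0,0]
  ]
}}

```text
time_s: 7.02
tcp_pos: [0.4406, -0.1113, 0.0555]
ee_rot: [[0.026, -1.0, 0.002], [-1.0, -0.026, -0.001], [0.001, -0.002, -1.0]]
wrist_force: [0.1, -4.3, 2.4]
gripper_width: 0.503
gripper_force: 2.3
```

Emit:
{"op": "drive_tool", "data": {
  "rows": [
    [50,-0.3,7,0,0,0,0],
    [50,-0.3,7,0,0,0,0],
    [50,-0.3,7,0,0,0,0],
    [50,-0.3,7,0,0,0,0],
    [50,-0.3,7,0,0,0,0]
  ]
}}

```text
time_s: 7.43
tcp_pos: [0.439, -0.0762, 0.0555]
ee_rot: [[0.026, -1.0, 0.002], [-1.0, -0.026, -0.001], [0.001, -0.002, -1.0]]
wrist_force: [0.9, -6.0, 4.2]
gripper_width: 0.496
gripper_force: 2.7
```

```bash
python3 wr.py w2; python3 dp.py f
```

```text
f [ 0.9 -6.   4.2] t 7.4333 tcp [439.  -76.2  55.5]
tcp [-81.8  -3.6]
carton top 2883 [-69.  -36.4  61.2] [-51.   27.3  65. ] ((-60.09746551513672, -4.669155120849609), (17.868247985839844, 63.66511917114258), 1.052466630935669)
fx 315.36671002269105
fy 315.36671002269105
tcp lane [-81.   -3.3] 55.0 t 7.5333
211 [-67.687965  10.327897] [-11.010591  43.863445] ((-39.347503662109375, 27.110597610473633), (33.56623840332031, 56.61003494262695), 89.85355377197266)
```

Emit:
{"op": "drive_tool", "data": {
  "rows": [
    [50,-0.2,6,-1,0,0,0],
    [50,-0.2,7,0,0,0,0],
    [50,-0.2,7,0,0,0,0],
    [50,-0.2,7,0,0,0,0],
    [50,-0.2,7,0,0,0,0]
  ]
}}

```text
time_s: 7.95
tcp_pos: [0.4374, -0.0422, 0.0538]
ee_rot: [[0.026, -1.0, -0.0], [-1.0, -0.026, -0.001], [0.001, 0.0, -1.0]]
wrist_force: [0.8, -4.9, 3.9]
gripper_width: 0.497
gripper_force: 2.6
```

Emit:
{"op": "drive_tool", "data": {
  "rows": [
    [50,-0.2,7,0,0,0,0],
    [50,-0.2,7,0,0,0,0],
    [50,-0.2,7,0,0,0,0],
    [50,-0.2,7,0,0,0,0],
    [50,-0.2,7,0,0,0,0]
  ]
}}

```text
time_s: 8.37
tcp_pos: [0.4361, -0.0072, 0.0537]
ee_rot: [[0.026, -1.0, -0.001], [-1.0, -0.026, -0.001], [0.001, 0.001, -1.0]]
wrist_force: [0.2, -5.0, 4.1]
gripper_width: 0.501
gripper_force: 2.6
```

```bash
python3 wr.py w3; python3 dp.py g
```

```text
f [ 0.2 -5.   4.1] t 8.3667 tcp [436.1  -7.2  53.7]
tcp [-12.7  -2.2]
carton top 2881 [ -1.3 -34.4  61.1] [17.  28.4 65.2] ((7.693307876586914, -2.9031105041503906), (62.840126037597656, 18.210121154785156), 89.42411804199219)
rail 1 191 [51.9 53.2 55.5]
rail -1 232 [-59.6 -57.  -55.6]
fx 315.36671002269105
fy 315.36671002269105
tcp lane [-11.9  -2.5] 53.5 t 8.4667
131 [ 3.0056324 15.601657 ] [59.653435 44.18463 ] ((30.81968879699707, 31.76004981994629), (59.89537048339844, 24.15025520324707), 8.79552936553955)
```

Emit:
{"op": "drive_tool", "data": {
  "rows": [
    [50,-0.2,6,0,0,0,0],
    [50,-0.1,7,0,0,0,0],
    [50,-0.2,7,0,0,0,0],
    [50,-0.1,7,0,0,0,0],
    [50,-0.2,7,0,0,0,0]
  ]
}}

```text
time_s: 8.88
tcp_pos: [0.4353, 0.0275, 0.0533]
ee_rot: [[0.026, -1.0, -0.001], [-1.0, -0.026, -0.0], [0.0, 0.001, -1.0]]
wrist_force: [0.4, -4.4, 1.6]
gripper_width: 0.497
gripper_force: 1.9
```

Emit:
{"op": "drive_tool", "data": {
  "rows": [
    [50,-0.2,7,0,0,0,0],
    [50,-0.1,7,0,0,0,0],
    [50,-0.2,7,0,0,0,0],
    [50,-0.1,7,0,0,0,0],
    [50,-0.2,7,0,0,0,0]
  ]
}}

```text
time_s: 9.3
tcp_pos: [0.4346, 0.0627, 0.0534]
ee_rot: [[0.026, -1.0, -0.0], [-1.0, -0.026, -0.0], [0.0, 0.0, -1.0]]
wrist_force: [-0.8, -4.1, -0.1]
gripper_width: 0.5
gripper_force: 1.6
```

Emit:
{"op": "drive_tool", "data": {
  "rows": [
    [50,-0.2,6,0,0,0,0],
    [50,-0.1,6,0,0,0,0],
    [50,-0.1,5,0,0,0,0],
    [50,-0.1,4,0,0,0,0],
    [50,0,3,0,0,0,0]
  ]
}}

```text
time_s: 9.72
tcp_pos: [0.4342, 0.0864, 0.0534]
ee_rot: [[0.026, -1.0, -0.0], [-1.0, -0.026, -0.0], [-0.0, 0.0, -1.0]]
wrist_force: [-0.5, -3.1, 0.1]
gripper_width: 0.501
gripper_force: 1.5
```

```bash
python3 wr.py w4; python3 dp.py i
```

```text
f [-0.5 -3.1  0.1] t 9.7167 tcp [434.2  86.4  53.4]
tcp [80.9 -2.3]
carton top 2882 [ 92.5 -34.5  61.2] [109.8  28.3  65.2] ((101.15157318115234, -3.1063880920410156), (17.18494987487793, 62.84075164794922), 0.19063600897789001)
rail 1 1759 [51.6 53.3 55.8]
rail -1 1851 [-59.8 -57.  -55.3]
fx 315.36671002269105
fy 315.36671002269105
tcp lane [81.3 -2.8] 53.5 t 9.8167
74 [127.37828   24.232132] [151.29352  43.94833] ((139.3866729736328, 34.089786529541016), (23.93979263305664, 19.4680118560791), 0.7917536497116089)
```

View pics/i.png

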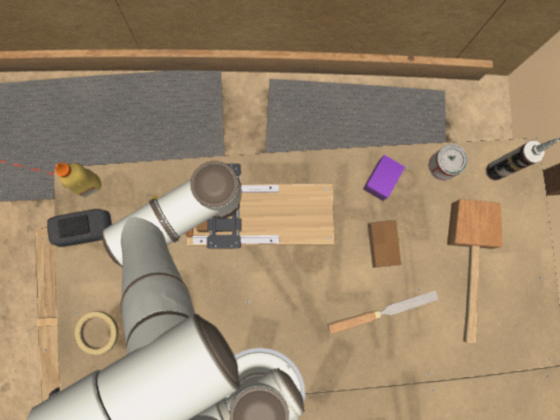

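The gripper and carton are at (220,215), about 14 mm from the stop. Slow final approach.

Emit:
{"op": "drive_tool", "data": {
  "rows": [
    [50,-0.1,3,0,0,0,0],
    [50,0,3,0,0,0,0],
    [50,-0.1,3,0,0,0,0],
    [50,0,2,0,0,0,0],
    [50,0,1,0,0,0,0]
  ]
}}

```text
time_s: 10.23
tcp_pos: [0.434, 0.098, 0.0535]
ee_rot: [[0.026, -1.0, -0.0], [-1.0, -0.026, -0.0], [0.0, 0.0, -1.0]]
wrist_force: [0.9, -3.0, 1.9]
gripper_width: 0.501
gripper_force: 1.9
```

```bash
python3 wr.py w5; python3 dp.py j
```

```text
f [ 0.9 -3.   1.9] t 10.2333 tcp [434.   98.   53.5]
tcp [92.5 -2.3]
carton top 2878 [103.9 -34.5  61.5] [121.5  28.2  65. ] ((112.65617370605469, -3.2151947021484375), (17.237268447875977, 62.66261291503906), 0.5830675363540649)
rail 1 2004 [51.7 53.3 55.8]
rail -1 2082 [-59.7 -57.  -55.2]
fx 315.36671002269105
fy 315.36671002269105
tcp lane [92.6 -2.4] 53.5 t 10.3333
79 [139.08241  22.61998] [163.50456   45.692883] ((151.31842041015625, 34.294368743896484), (25.317392349243164, 21.9638671875), 3.214060068130493)
```

Emit:
{"op": "drive_tool", "data": {
  "rows": [
    [50,0,0.6,0,0,0,0],
    [50,0,0.6,0,0,0,0],
    [50,0,0,0,0,0,0]
  ]
}}

```text
time_s: 10.58
tcp_pos: [0.434, 0.099, 0.0535]
ee_rot: [[0.026, -1.0, -0.0], [-1.0, -0.026, -0.0], [0.0, 0.0, -1.0]]
wrist_force: [-0.1, -3.4, 2.9]
gripper_width: 0.495
gripper_force: 1.7
```

Emit:
{"op": "drive_tool", "data": {
  "rows": [
    [50,0,-5,0,0,0,0],
    [50,0,-15,0,0,0,0],
    [50,0,-30,20,0,0,0],
    [50,0,-35,40,0,0,0],
    [50,0,-35,40,0,0,0]
  ]
}}

```text
time_s: 11.0
tcp_pos: [0.4338, -0.0066, 0.1366]
ee_rot: [[0.027, -1.0, -0.001], [-1.0, -0.027, 0.0], [-0.0, 0.001, -1.0]]
wrist_force: [1.0, 0.5, -0.6]
gripper_width: 0.502
gripper_force: 0.0
```

Emit:
{"op": "drive_tool", "data": {
  "rows": [
    [50,0,-40,20,0,0,0],
    [50,0,-40,0,0,0,0],
    [50,0,-40,0,0,0,0],
    [50,0,-40,0,0,0,0],
    [50,0,-20,0,0,0,0]
  ]
}}

```text
time_s: 11.42
tcp_pos: [0.4345, -0.1861, 0.1552]
ee_rot: [[0.023, -1.0, 0.003], [-1.0, -0.023, -0.0], [0.0, -0.003, -1.0]]
wrist_force: [-0.1, 0.2, 0.5]
gripper_width: 0.498
gripper_force: 0.0
```

```bash
python3 dp.py k; python3 look.py k2; python3 -c "
import cv2;cv2.imwrite('pics/k3.png',cv2.resize(cv2.imread('pics/k2.png')[165:265,130:350],None,fx=3.5,fy=3.5))"
```

```text
tcp lane [-192.7    3.1] 154.9 t 11.4667
935 [104.832825 -45.113735] [166.13992  45.40253] ((135.10385131835938, 0.44185638427734375), (90.16544342041016, 60.60800552368164), 89.01699829101562)
[[0.022, -1.0, 0.002], [-1.0, -0.022, -0.001], [0.001, -0.002, -1.0]] [ 434.7 -187.3  154.9] 11.4667 [ 0.66 -1.86  0.58] 0.498 [ -3.6  12.3 -27.5   0.  -50.    4.8]
tcp lane [-192.7    3.1]
0.86 [205. 212.] 967 lane [134.6   0.2] [90.9 60.5] -0.6 0.071
```

View pics/k3.png

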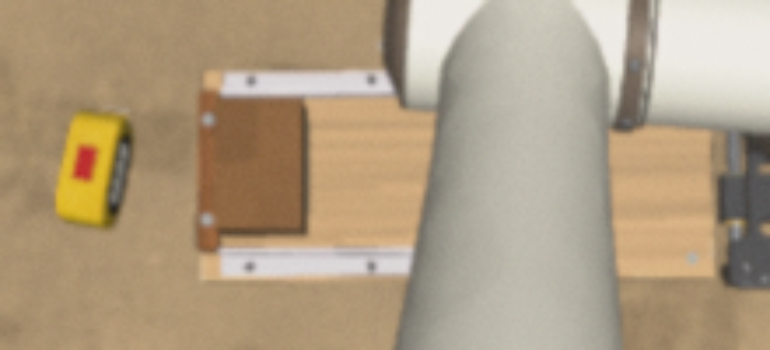

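The carton, at crop (262,165), sits square against the stop at lane (134.7, +0.3) mm with under 1° of skew, and the robot is clear. I hand it in.

```bash
python3 -c "
from station import *
print(finish_job())"
```

```text
the job is handed in; nothing more can be done
None
```

I pushed the brown carton down the lane with the fingers only, and it sits against the end stop, about 0.3 mm off the centre line and under 1° from square by the top camera; the job is handed in (no verdict came back).

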